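# Put the fired lids back on the canister set

### The arm

A 7-joint arm with a two-finger parallel gripper is mounted at the origin on the work surface. World frame = base frame: x ahead of the robot, y to its left, z up, the work surface at z = 0. Lengths are in m, angles in rad, forces in N, time in s.
With the tool pointing down it reaches from about 0.4 to 0.85 m from the base axis. Payload 4.5 kg.
Tool frame: the origin (TCP) lies between the finger pads; the fingertips stand 11 mm ahead of it and the grasp point (between the pads) lies 8 mm behind it (r.tip_reach is the distance from the TCP to the fingertips, in m); x points along the fingers, y is the direction in which the jaws open and shut, and the axes are right-handed (so a half turn about x gives the same grasp; the last joint's range is limited). The gripper opens to 88 mm and grips with 3 to 60 N. Pads are 18 mm wide; open, the fingers measure 123 mm over their backs; the gripper's body (75 mm by 187 mm) begins 45 mm behind the grasp point.
Start: joints at [-1.315, 0.689, -0.195, 1.565, 0.157, 0.902, -0.215], TCP at [0.137, 0.61, 0.25] pointing down, gripper open.
Joint ranges: [-3.01, 3.01], [-0.46, 2.08], [-1.47, 1.51], [0.13, 2.56], [-1, 4.14], [0.04, 2.09], [-2.66, 2.66]. Speed limits (rad/s): [2.57, 2.57, 3.14, 3.14, 3.14, 3.14, 3.14].

### API

Orientations are given as a unit quaternion [x, y, z, w].
In Python, from plant import r gives the robot as it stands.
- The arm moves only by the tool drive_tool, never from a script. Its argument "deltas" is a list of rows, each a list of 3 entries, a list of its own where there are three numbers: the turn, a rotation vector about the tool's x, y, z in degrees, then the shift along the tool's x, y, z in cm, then the finger opening in cm, from 0 to 8.81. A call has 1 to 12 rows; each row shifts and turns the commanded pose from where the row before left it, along the tool's axes as they then stand; what a row does not reach is not made up. A row lasts 1/12 s, in which the tool goes at most 41.7 mm and 7.16 degrees, less where a joint would pass 70% of its speed; a pose out of reach is approached as far as the arm can. A call is refused whole if a number of a shift passes 4.17 or a number of a turn 7.16, either way. A call with a gripper value outside its range is refused whole. The fingers move at their own pace and stop on an object; "force" is the grip in N (left out, the last holds). Time passes only in rows, so rows that do not move let the fingers close. It gives the time, the measured TCP pose, the force and the opening at its end, in the units of the state.
- r.get_state(): the state, without advancing time (a new reading comes with each control period).
- r.snapshot(name): name is "side" or "top"; returns a dict with "color" (420x560x3 uint8, red, green, blue), "fov_y" (degrees; the focal length in pixels is half the picture's height over the tangent of half this angle, whatever the lens; pixels are square), "cx", "cy" (the principal point, pixels), "extrinsics" (4x4, takes a point from world to camera coordinates). Camera axes: x right, y up, looking along -z (the intrinsics and any distortion apply to the point x, -y, -z); pixel columns grow to the right and rows downward; lengths in m; the calibration is good to about 2 mm. A picture is of the moment at which its call begins. There is no depth.
- r.finish_job(): hands the job in, once; it reports no verdict.
The state is a dict: "clock": time; "q": joint angles; "qd": joint speeds; "joint_torque": joint torques, N m; "tool_pos": TCP position; "eef_rot": TCP orientation; "contact_force": force on the tool from outside, world axes, zero at the start; "moment": the same for the moment, N m; "opening": opening from 0.0 (shut) to 1.0 (fully open).
Only numpy, scipy, OpenCV 4.12 (cv2) and the standard library are available. Lean on these libraries where they do the work, as an engineer would, in place of code of your own. Each camera call takes 0.05 s, during which the arm holds its last target. There are 200 camera calls.

### The job

The lids of this set of four stoneware canisters were fired apart from their jars. Put each lid on the jar it fits, so that all four jars stand closed where they are now, each lid seated level with its flange inside the mouth and let go. It is brittle ware: set the lids down rather than drop them, tip no jar over, and leave the mug and the kiln post standing where they are.

Things in the scene. Friction and masses are not known exactly. Their poses are not given: they have to be found in the camera images.
- small_jar: the smallest of four round straight-walled open canisters without handles, pale unglazed stoneware with three thin incised lines round it: outer diameter 60 mm, height 64 mm, wall 6 mm so the mouth is 48 mm wide; loose, stands on an 18 mm thick wooden ware board. Origin: centre of its underside; z up, x and y across (round, so its yaw means nothing).
- medium_jar: the second smallest of four round straight-walled open canisters without handles, pale unglazed stoneware with three thin incised lines round it: outer diameter 76 mm, height 76 mm, wall 6 mm so the mouth is 64 mm wide; loose, stands on an 18 mm thick wooden ware board. Origin: centre of its underside; z up, x and y across (round, so its yaw means nothing).
- large_jar: the second largest of four round straight-walled open canisters without handles, pale unglazed stoneware with three thin incised lines round it: outer diameter 92 mm, height 88 mm, wall 6 mm so the mouth is 80 mm wide; loose, stands on an 18 mm thick wooden ware board. Origin: centre of its underside; z up, x and y across (round, so its yaw means nothing).
- giant_jar: the largest of four round straight-walled open canisters without handles, pale unglazed stoneware with three thin incised lines round it: outer diameter 108 mm, height 100 mm, wall 6 mm so the mouth is 96 mm wide; loose, stands on an 18 mm thick wooden ware board. Origin: centre of its underside; z up, x and y across (round, so its yaw means nothing).
- small_lid: lid of the smallest canister, same clay, 60 mm across like its jar, loose, right way up on another 18 mm board. Origin: centre underneath its flange; z up. Heights from there: tapered flange 0-10 mm (32 to 38 mm wide), plate 10-20 mm (its underside rests on the jar's rim), round upright knob 20-46 mm, 22-24 mm thick, to pinch. Seated, origin is 54 mm above the jar's. About 67 g.
- medium_lid: lid of the second smallest canister, same clay, 76 mm across like its jar, loose, right way up on another 18 mm board. Origin: centre underneath its flange; z up. Heights from there: tapered flange 0-10 mm (48 to 54 mm wide), plate 10-20 mm (its underside rests on the jar's rim), round upright knob 20-46 mm, 22-24 mm thick, to pinch. Seated, origin is 66 mm above the jar's. About 89 g.
- large_lid: lid of the second largest canister, same clay, 92 mm across like its jar, loose, right way up on another 18 mm board. Origin: centre underneath its flange; z up. Heights from there: tapered flange 0-10 mm (64 to 70 mm wide), plate 10-20 mm (its underside rests on the jar's rim), round upright knob 20-46 mm, 22-24 mm thick, to pinch. Seated, origin is 78 mm above the jar's. About 116 g.
- giant_lid: lid of the largest canister, same clay, 108 mm across like its jar, loose, right way up on another 18 mm board. Origin: centre underneath its flange; z up. Heights from there: tapered flange 0-10 mm (80 to 86 mm wide), plate 10-20 mm (its underside rests on the jar's rim), round upright knob 20-46 mm, 22-24 mm thick, to pinch. Seated, origin is 90 mm above the jar's. About 149 g.
- mug: a pale stoneware mug with a handle, diameter 72 mm, height 85 mm, at one end of the canisters' board; no lid belongs on it. Origin: centre of its underside; handle towards its own +y.
- kiln_post: an upright firebrick cylinder with a dark bore on top, diameter 32 mm, height 40 mm, between lids on the lids' board; not to be moved. Origin: centre of its underside. A low three-armed kiln stilt and a 40 mm brown dish stand between the other lids.
Not all that is in view belongs to the job. What is shaped like the medium_lid but orange or purple is not meant.

How it is judged:
At the end, for the whole second after the job is handed in: Each lid on its own jar, at rest and released: axes within 8 mm, height within 3 mm of seated, lid level within 0.06 rad; jars upright within 0.05 rad and within 30 mm of their starts; mug and kiln post upright within 0.1 rad and within 30 mm of their starts (horizontal distance between small_lid and small_jar below 0.008 m and z of small_lid in the frame of small_jar between 0.051 and 0.057 m and angle between each of small_lid, medium_lid, large_lid, giant_lid's own z axis and vertical below 0.06 rad and angle between each of small_jar, medium_jar, large_jar, giant_jar's own z axis and vertical below 0.05 rad and distance of each of small_jar, medium_jar, large_jar, giant_jar, mug, kiln_post from where it was at the start of the episode below 0.03 m and linear speed of each of small_lid, small_jar, medium_lid, medium_jar, large_lid, large_jar, giant_lid, giant_jar below 0.02 m/s and contact force between each of small_lid, medium_lid, large_lid, giant_lid and the fingers below 0.1 N and horizontal distance between medium_lid and medium_jar below 0.008 m and z of medium_lid in the frame of medium_jar between 0.063 and 0.069 m and horizontal distance between large_lid and large_jar below 0.008 m and z of large_lid in the frame of large_jar between 0.075 and 0.081 m and horizontal distance between giant_lid and giant_jar below 0.008 m and z of giant_lid in the frame of giant_jar between 0.087 and 0.093 m and angle between each of mug, kiln_post's own z axis and vertical below 0.1 rad); the robot touches nothing.
It fails at once if a lid is dropped or thrown: it moves faster than 0.5 m/s while out of the fingers ((linear speed of small_lid above 0.5 m/s and contact force between small_lid and the fingers below 0.1 N) or (linear speed of medium_lid above 0.5 m/s and contact force between medium_lid and the fingers below 0.1 N) or (linear speed of large_lid above 0.5 m/s and contact force between large_lid and the fingers below 0.1 N) or (linear speed of giant_lid above 0.5 m/s and contact force between giant_lid and the fingers below 0.1 N)).
It fails at once if a jar is tipped by more than 0.35 rad or pushed more than 60 mm ((angle between small_jar's own z axis and vertical above 0.35 rad or distance of small_jar from where it was at the start of the episode above 0.06 m) or (angle between medium_jar's own z axis and vertical above 0.35 rad or distance of medium_jar from where it was at the start of the episode above 0.06 m) or (angle between large_jar's own z axis and vertical above 0.35 rad or distance of large_jar from where it was at the start of the episode above 0.06 m) or (angle between giant_jar's own z axis and vertical above 0.35 rad or distance of giant_jar from where it was at the start of the episode above 0.06 m)).
It also fails if it takes over 99 s, if anything falls off the work surface, if the arm or the gripper's body presses on something with over 40 N, if the wrist force passes 120 N, or if a joint passes its speed limit or range.

## Working session

There is one attempt and no reset: what is moved stays moved. The work goes in short steps, Python scripts to look and compute and a tool call to move; the robot and the scene stay as the last step left them, time stands still between calls to the robot, and variables do not carry over. Pictures are saved under pics/ and viewed, about 12 in all and at most 16, crops included, and the job is handed in when it is done.

Besides the shell and the picture viewer there is one more tool, called after "Call:" by a JSON object that holds its "name" and its "arguments", one argument or row to a line. drive_tool: Moves the arm, as the interface text tells. Its arguments: {"type":"object","properties":{"deltas":{"type":"array","items":{"type":"array"}},"force":{"type":"number"}},"required":["deltas"]}

```bash
ls; mkdir -p pics; python3 - <<'E'
from plant import r
import cv2,numpy as np
for n in("top","side"):
    s=r.snapshot(n);cv2.imwrite(f"pics/{n}0.png",s["color"][:,:,::-1]);print(n,{k:v for k,v in s.items() if k!="color"})
print(r.get_state(),r.tip_reach)
E
```

```text
pics
top {'fov_y': 46.74964982608141, 'cx': 268.71622998182164, 'cy': 219.74328551658914, 'extrinsics': array([[ 0.0041337 , -0.9999687 , -0.00674649, -0.06540448],
       [ 0.98660667,  0.00297814,  0.16309017, -0.43907231],
       [-0.16306497, -0.00733029,  0.9865881 , -1.2891375 ],
       [ 0.        ,  0.        ,  0.        ,  1.        ]])}
side {'fov_y': 57.750634831680756, 'cx': 277.11045278191824, 'cy': 213.09085301989288, 'extrinsics': array([[-0.99842026, -0.05610783, -0.00298219,  0.45816381],
       [ 0.04016668, -0.74985289,  0.66038419, -0.09680105],
       [-0.03928893,  0.65922117,  0.75092198, -0.93149275],
       [ 0.        ,  0.        ,  0.        ,  1.        ]])}
{'clock': 0.1, 'q': array([-1.3151866 ,  0.68990455, -0.19451795,  1.56621709,  0.15727915,
        0.90249174, -0.21507954]), 'qd': array([-0.00182727, -0.00087338, -0.00090995, -0.00281294,  0.00054619,
       -0.00051645, -0.00013931]), 'joint_torque': array([-3.59456935e-03, -5.28499031e+01, -1.27183802e+00, -1.53837276e+01,
       -5.26221155e-02,  1.98413203e-03,  3.27210046e-05]), 'tool_pos': array([0.13741518, 0.60915444, 0.2489935 ]), 'eef_rot': array([ 0.07765642,  0.70279339, -0.07880958,  0.70273749]), 'contact_force': array([-0.75734093,  0.55945852, -0.47292298]), 'moment': array([ 0.01175578,  0.03990027, -0.01472664]), 'opening': 0.9972242807487044} 0.011
```

View pics/top0.png

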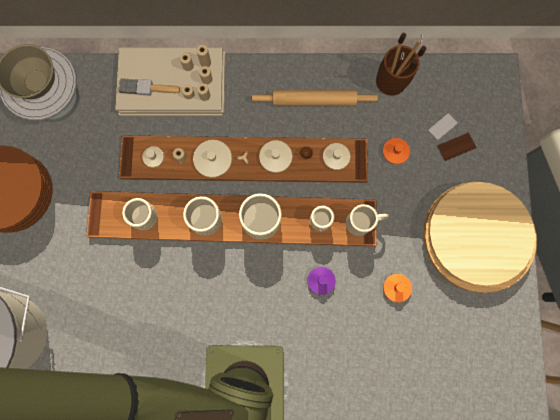

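View pics/side0.png

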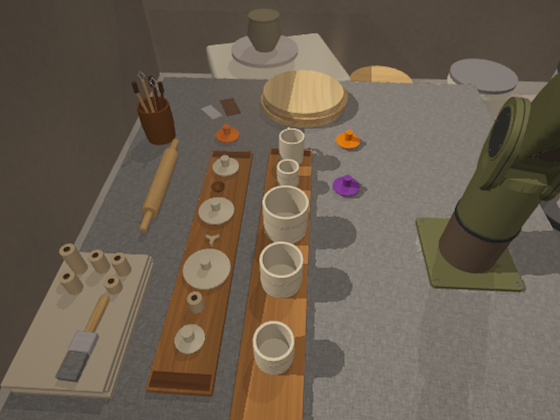

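```bash
cat > h.py <<'E'
import numpy as np,cv2
from plant import r
def snap(n):
    s=r.snapshot(n);s["f"]=s["color"].shape[0]/2/np.tan(np.radians(s["fov_y"]/2));return s
def cast(s,uv,z):
    E=s["extrinsics"];R=E[:3,:3];c=-R.T@E[:3,3]
    d=R.T@np.array([(uv[0]-s["cx"])/s["f"],-(uv[1]-s["cy"])/s["f"],-1])
    return c+d*(z-c[2])/d[2]
def proj(s,p):
    q=s["extrinsics"][:3]@np.append(p,1);return np.array([s["cx"]-s["f"]*q[0]/q[2],s["cy"]+s["f"]*q[1]/q[2]])
def circ(P):
    A=np.c_[2*P,np.ones(len(P))];x=np.linalg.lstsq(A,(P**2).sum(1),rcond=None)[0]
    return x[:2],np.sqrt(x[2]+x[0]**2+x[1]**2)
E
python3 - <<'E'
from h import *
s=snap("top");hsv=cv2.cvtColor(s["color"],cv2.COLOR_RGB2HSV)
print([hsv[v,u].tolist() for u,v in[(205,150),(222,165),(250,138),(201,199),(270,230),(185,158),(245,213)]])
m=((hsv[...,1]<95)&(hsv[...,2]>150)).astype(np.uint8)*255
m[:130]=0;m[250:]=0
v=cv2.resize(s["color"][130:250,80:420,::-1],None,fx=2.3,fy=2.3,interpolation=2)
w=cv2.cvtColor(cv2.resize(m[130:250,80:420],None,fx=2.3,fy=2.3,interpolation=0),cv2.COLOR_GRAY2BGR)
cv2.imwrite("pics/seg.png",np.vstack([v,w]))
n,l,st,c=cv2.connectedComponentsWithStats(m)
for i in range(1,n):
    if st[i,4]<60: continue
    p=cv2.convexHull(np.argwhere(l==i)[:,::-1].astype(np.int32))[:,0].astype(float)
    print(st[i].tolist(),c[i].round(1),cast(s,c[i],.038).round(3), [ (z,circ(np.array([cast(s,q,z)[:2] for q in p]))) for z in(.038,.1)])
E
```

```text
[[19, 69, 200], [20, 66, 214], [13, 161, 139], [20, 76, 164], [26, 32, 255], [17, 99, 103], [19, 68, 196]]
[429, 130, 20, 9, 102] [438.2 132.7] [ 0.687 -0.537  0.038] [(0.038, (array([ 0.69823995, -0.53722031]), np.float64(0.025835445031044374))), (0.1, (array([ 0.67567358, -0.51519152]), np.float64(0.02460802788707514)))]
[551, 130, 9, 26, 135] [556.3 139.4] [ 0.668 -0.865  0.038] [(0.038, (array([ 0.6605566 , -0.88783911]), np.float64(0.04009036238596234))), (0.1, (array([ 0.63978053, -0.84915276]), np.float64(0.03818570782932866)))]
[193, 140, 39, 37, 1109] [211.9 158. ] [0.613 0.095 0.038] [(0.038, (array([0.61283013, 0.09485363]), np.float64(0.053170417040335156))), (0.1, (array([0.5943215, 0.0868532]), np.float64(0.050644341667950836)))]
[259, 141, 33, 31, 800] [275.2 155.9] [ 0.619 -0.081  0.038] [(0.038, (array([ 0.61927463, -0.08119022]), np.float64(0.045163734681262536))), (0.1, (array([ 0.60045982, -0.08082698]), np.float64(0.04301804908663718)))]
[323, 143, 27, 27, 544] [336.1 156. ] [ 0.619 -0.25   0.038] [(0.038, (array([ 0.61936531, -0.25019296]), np.float64(0.03736487
[... 1536 characters left out ...]
24959, -0.20214357]), np.float64(0.03006184365720342)))]
[431, 215, 104, 35, 2662] [479. 235.] [ 0.399 -0.632  0.038] [(0.038, (array([ 0.36991458, -0.63827501]), np.float64(0.1318331255539871))), (0.1, (array([ 0.36294663, -0.61144521]), np.float64(0.1255698605607032)))]
[382, 235, 37, 15, 367] [398.1 242.8] [ 0.377 -0.413  0.038] [(0.038, (array([ 0.37910041, -0.41494141]), np.float64(0.04297322467570888))), (0.1, (array([ 0.37169606, -0.39872198]), np.float64(0.040931608104544395)))]
[161, 247, 30, 3, 74] [174.6 248.2] [0.36  0.19  0.038] [(0.038, (array([0.36104765, 0.18753378]), np.float64(0.03929672455872739))), (0.1, (array([0.35450096, 0.1751302 ]), np.float64(0.03742977497192659)))]
```

View pics/seg.png

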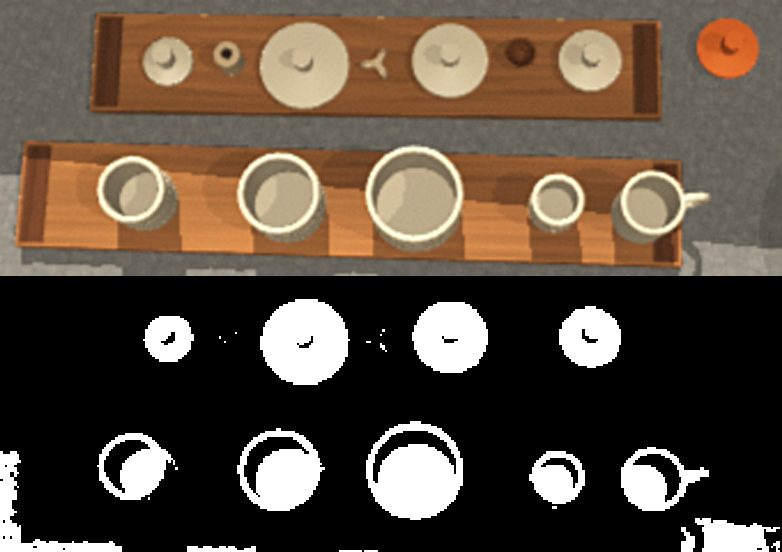

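```bash
python3 - <<'E'
from h import *
s=snap("top");E=s["extrinsics"];print("cam",-E[:3,:3].T@E[:3,3], "base px",proj(s,[0,0,0]),proj(s,r.get_state()["tool_pos"]))
K=4
big=cv2.resize(s["color"],None,fx=K,fy=K,interpolation=cv2.INTER_CUBIC)
V=cv2.cvtColor(big,cv2.COLOR_RGB2HSV)[...,2].astype(float)
J=dict(medium=(138,212.8,.094,.038),large=(201.5,214.5,.106,.046),giant=(260,215.5,.118,.054),small=(321.5,217,.082,.030))
for n,(u,v,z,R) in J.items():
    c=cast(s,(u,v),z)[:2]
    for it in range(4):   # radial search: brightness centroid of the bright rim ring
        P=[]
        for a in np.linspace(0,2*np.pi,72,endpoint=False):
            rr=np.arange(R-.012,R+.006,.0004)
            px=[(proj(s,[c[0]+q*np.cos(a),c[1]+q*np.sin(a),z])+.5)*K-.5 for q in rr]
            b=np.array([V[int(round(y)),int(round(x))] for x,y in px])
            w=np.clip(b-b.max()+50,0,None)
            if b.max()>200: P.append(c+np.array([np.cos(a),np.sin(a)])*(w@rr/w.sum()))
        P=np.array(P);c,rad=circ(P)
        e=abs(np.hypot(*(P-c).T)-rad);c,rad=circ(P[e<np.percentile(e,75)])
    print(n,"jar",c.round(4),"ring r",rad.round(4),"expect",R-.003,len(P),e.mean().round(4))
E
```

```text
cam [ 0.22324886 -0.07354457  1.34301484] base px [244.06573566 385.22658976] [-38.14429004 338.25260054]
medium jar [0.4501 0.2825] ring r 0.0347 expect 0.034999999999999996 72 0.0002
large jar [0.444  0.1124] ring r 0.0427 expect 0.043 72 0.0002
giant jar [ 0.4417 -0.0411] ring r 0.0506 expect 0.051 72 0.0002
small jar [ 0.4413 -0.2047] ring r 0.0266 expect 0.027 72 0.0002
```

Call:
{"name": "drive_tool", "arguments": {
  "deltas": [
    [[-6.35, 0, 0], [0, 0, 0], 5.0],
    [[-6.35, 0, 0], [0, 0, 0], 5.0],
    [[0, 0, 0], [0, 0, 4.0], 5.0],
    [[0, 0, 0], [0, -4.0, 4.0], 5.0],
    [[0, 0, 0], [0, -4.0, 4.0], 5.0],
    [[0, 0, 0], [0, -4.0, 4.0], 5.0],
    [[0, 0, 0], [0, -4.0, 4.0], 5.0],
    [[0, 0, 0], [0, -4.0, 4.0], 5.0],
    [[0, 0, 0], [0, -4.0, 4.0], 5.0],
    [[0, 0, 0], [0, -4.0, 4.0], 5.0],
    [[0, 0, 0], [0, -4.0, 4.0], 5.0],
    [[0, 0, 0], [0, 0, 0], 5.0]
  ],
  "force": 25
}}

```text
clock: 1.2
tool_pos: [0.4213, 0.3645, 0.2491]
eef_rot: [0.003, 0.705, -0.008, 0.709]
contact_force: [0.7, -1.1, 0.0]
opening: 0.565
```

```bash
python3 - <<'E'
from h import *
s=snap("top")
cv2.imwrite("pics/a.png",s["color"][100:320,:,::-1])
K=4
V=cv2.cvtColor(cv2.resize(s["color"],None,fx=K,fy=K,interpolation=cv2.INTER_CUBIC),cv2.COLOR_RGB2HSV)[...,2].astype(float)
S=cv2.cvtColor(cv2.resize(s["color"],None,fx=K,fy=K,interpolation=cv2.INTER_CUBIC),cv2.COLOR_RGB2HSV)[...,1].astype(float)
L=dict(small=(.617,.2603,.030),giant=(.613,.0949,.054),large=(.619,-.0812,.046),medium=(.619,-.2502,.038))
for n,(x,y,R) in L.items():
    c=np.array([x,y]);z=.038;away=np.arctan2(y+.0735,x-.223)
    for it in range(4):
        P=[]
        for a in away+np.linspace(-1.7,1.7,60):
            rr=np.arange(R-.006,R+.006,.0004)
            px=[(proj(s,[c[0]+q*np.cos(a),c[1]+q*np.sin(a),z])+.5)*K-.5 for q in rr]
            b=cv2.GaussianBlur(np.array([S[int(round(v)),int(round(u))] for u,v in px])[None],(5,1),0)[0]
            g=np.clip(np.gradient(b),0,None);g[g<g.max()/2]=0
            if g.sum()>0: P.append(c+np.array([np.cos(a),np.sin(a)])*(g@rr/g.sum()))
        P=np.array(P);c,rad=circ(P)
        e=abs(np.hypot(*(P-c).T)-rad);c,rad=circ(P[e<=np.percentile(e,75)])
    print(n,c.round(4),rad.round(4),R,e.mean().round(4))
print(r.get_state()["tool_pos"])
E
```

```text
small [0.6175 0.2606] 0.0306 0.03 0.0003
giant [0.6131 0.095 ] 0.0545 0.054 0.0002
large [ 0.6195 -0.0813] 0.0467 0.046 0.0003
medium [ 0.6198 -0.2505] 0.0386 0.038 0.0002
[0.41766245 0.36868828 0.24931991]
```

View pics/a.png

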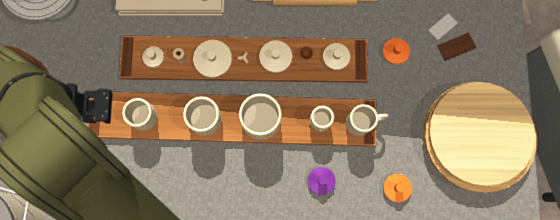

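Call:
{"name": "drive_tool", "arguments": {
  "deltas": [
    [[0, 0, 0], [0, -1.1, 2.0], 4.6],
    [[0, 0, 0], [0, -1.1, 2.0], 4.6],
    [[0, 0, 0], [0, -1.1, 2.0], 4.6],
    [[0, 0, 0], [0, -1.1, 2.0], 4.6],
    [[0, 0, 0], [0, -1.1, 2.0], 4.6],
    [[0, 0, 0], [0, -1.1, 2.0], 4.6],
    [[0, 0, 0], [0, -1.1, 2.0], 4.6],
    [[0, 0, 0], [2, -1.1, 2.0], 4.6],
    [[0, 0, 0], [3, -1.0, 2.0], 4.6],
    [[0, 0, 0], [3, -1.0, 2.0], 4.6],
    [[0, 0, 0], [3, 0, 0], 4.6],
    [[0, 0, 0], [0, 0, 0], 4.6]
  ]
}}

```text
clock: 2.25
tool_pos: [0.6098, 0.264, 0.1332]
eef_rot: [-0.002, 0.711, -0.002, 0.704]
contact_force: [-2.8, -0.8, 0.6]
opening: 0.52
```

```bash
cat >> h.py <<'E'
from scipy.spatial.transform import Rotation as Ro
R0=np.array([[0,0,1.],[0,1,0],[-1,0,0]])
def todo(t):
    s=r.get_state();R=Ro.from_quat(s["eef_rot"]).as_matrix()
    print("turn",np.degrees(Ro.from_matrix(R.T@R0).as_rotvec()).round(2),"shift cm",(R.T@(np.array(t)-s["tool_pos"])*100).round(2),"pos",s["tool_pos"].round(4),"F",s["contact_force"].round(1),"open",round(s["opening"]*8.81,2),"t",s["clock"])
E
python3 -c "
from h import *
snap('top');todo([.6175,.2606,.08])"
```

```text
turn [ 0.06 -0.41  0.13] shift cm [ 5.65 -0.53  0.77] pos [0.6103 0.266  0.1365] F [0.2 1.  0.2] open 4.62 t 2.3
```

Call:
{"name": "drive_tool", "arguments": {
  "deltas": [
    [[0, -0.4, 0], [1, -0.5, 0.8], 4.6],
    [[0, 0, 0], [2, 0, 0], 4.6],
    [[0, 0, 0], [2, 0, 0], 4.6],
    [[0, 0, 0], [0.7, 0, 0], 4.6],
    [[0, 0, 0], [0, 0, 0], 4.6],
    [[0, 0, 0], [0, 0, 0], 4.6],
    [[0, 0, 0], [0, 0, 0], 4.6]
  ]
}}

```text
clock: 2.88
tool_pos: [0.6224, 0.262, 0.0847]
eef_rot: [0.0, 0.704, 0.001, 0.711]
contact_force: [-0.3, -0.1, -0.4]
opening: 0.523
```

```bash
python3 -c "
from h import *
s=snap('side');todo([.6175,.2606,.053])
c=s['color'][300:380,150:270,::-1];cv2.imwrite('pics/b.png',cv2.resize(c,None,fx=5,fy=5,interpolation=2))"
```

```text
turn [ 0.01  0.56 -0.09] shift cm [ 3.15 -0.13 -0.52] pos [0.6224 0.2618 0.0846] F [ 0.1 -0.3  0.4] open 4.59 t 2.9333
```

View pics/b.png

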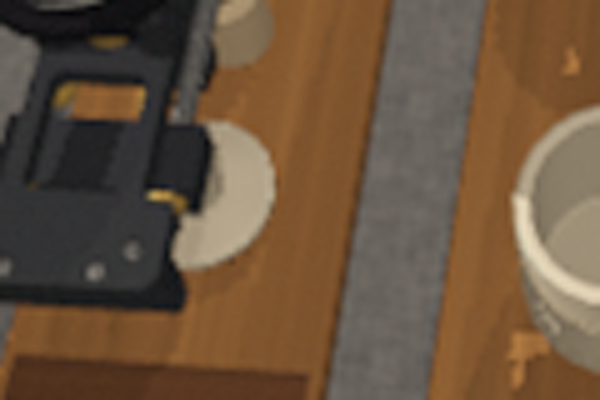

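Call:
{"name": "drive_tool", "arguments": {
  "deltas": [
    [[0, 0.55, 0], [0, -0.1, -0.5], 4.6],
    [[0, 0, 0], [1, 0, 0], 4.6],
    [[0, 0, 0], [1, 0, 0], 4.6],
    [[0, 0, 0], [1.1, 0, 0], 4.6],
    [[0, 0, 0], [0, 0, 0], 4.6],
    [[0, 0, 0], [0, 0, 0], 4.6],
    [[0, 0, 0], [0, 0, 0], 4.6],
    [[0, 0, 0], [0, 0, 0], 4.6]
  ]
}}

```text
clock: 3.6
tool_pos: [0.6167, 0.2602, 0.0519]
eef_rot: [0.0, 0.708, 0.0, 0.706]
contact_force: [-0.5, -0.4, 0.7]
opening: 0.524
```

```bash
python3 -c "
from h import *
todo([.6175,.2606,.053])"
```

```text
turn [-0.01 -0.12 -0.02] shift cm [-0.11  0.04  0.08] pos [0.6167 0.2602 0.0519] F [-0.5 -0.4  0.7] open 4.62 t 3.6
```

Good. Close, then lift.

Call:
{"name": "drive_tool", "arguments": {
  "deltas": [
    [[0, 0, 0], [0, 0, 0], 1.5],
    [[0, 0, 0], [0, 0, 0], 1.5],
    [[0, 0, 0], [0, 0, 0], 1.5],
    [[0, 0, 0], [0, 0, 0], 1.5],
    [[0, 0, 0], [0, 0, 0], 1.5],
    [[0, 0, 0], [0, 0, 0], 1.5],
    [[0, 0, 0], [-0.5, 0, 0], 1.5],
    [[0, 0, 0], [-1.5, 0, 0], 1.5],
    [[0, 0, 0], [-2, 0, 0], 1.5],
    [[0, 0, 0], [-2, 0, 0], 1.5],
    [[0, 0, 0], [0, 0, 0], 1.5],
    [[0, 0, 0], [0, 0, 0], 1.5]
  ],
  "force": 25
}}

```text
clock: 4.6
tool_pos: [0.6175, 0.2604, 0.1136]
eef_rot: [0.001, 0.707, 0.0, 0.707]
contact_force: [-0.3, 0.6, 0.1]
opening: 0.253
```

```bash
python3 -c "
from h import *
todo([.4413,-.2047,.19])"
```

```text
turn [-0.02  0.02 -0.08] shift cm [ -7.71 -46.5  -17.6 ] pos [0.6175 0.2604 0.1136] F [-0.3  0.6  0.1] open 2.23 t 4.6
```

Call:
{"name": "drive_tool", "arguments": {
  "deltas": [
    [[0, 0, 0], [-2, 0, 0], 1.5],
    [[0, 0, 0], [-2, -1, -0.4], 1.5],
    [[0, 0, 0], [-2, -2, -0.8], 1.5],
    [[0, 0, 0], [-1.7, -2, -0.8], 1.5],
    [[0, 0, 0], [0, -2, -0.8], 1.5],
    [[0, 0, 0], [0, -2, -0.8], 1.5],
    [[0, 0, 0], [0, -2, -0.8], 1.5],
    [[0, 0, 0], [0, -2, -0.8], 1.5],
    [[0, 0, 0], [0, -2, -0.8], 1.5],
    [[0, 0, 0], [0, -2, -0.8], 1.5],
    [[0, 0, 0], [0, -2, -0.8], 1.5],
    [[0, 0, 0], [0, -2, -0.8], 1.5]
  ]
}}

```text
clock: 5.6
tool_pos: [0.5314, 0.0488, 0.1881]
eef_rot: [-0.0, 0.709, -0.0, 0.705]
contact_force: [0.8, -0.3, -0.7]
opening: 0.254
```

Call:
{"name": "drive_tool", "arguments": {
  "deltas": [
    [[0, 0, 0], [0, -2, -0.8], 1.5],
    [[0, 0, 0], [0, -2, -0.8], 1.5],
    [[0, 0, 0], [0, -2, -0.8], 1.5],
    [[0, 0, 0], [0, -2, -0.8], 1.5],
    [[0, 0, 0], [0, -2, -0.8], 1.5],
    [[0, 0, 0], [0, -2, -0.8], 1.5],
    [[0, 0, 0], [0, -2, -0.8], 1.5],
    [[0, 0, 0], [0, -2, -0.8], 1.5],
    [[0, 0, 0], [0, -2, -0.8], 1.5],
    [[0, 0, 0], [0, -2, -0.8], 1.5],
    [[0, 0, 0], [0, -2, -0.8], 1.5],
    [[0, 0, 0], [0, 0, 0], 1.5]
  ]
}}

```text
clock: 6.6
tool_pos: [0.4413, -0.1747, 0.1882]
eef_rot: [0.002, 0.71, -0.003, 0.704]
contact_force: [0.2, -1.0, -0.9]
opening: 0.256
```

Call:
{"name": "drive_tool", "arguments": {
  "deltas": [
    [[0, 0, 0], [0, 0, 0], 1.5],
    [[0, 0, 0], [0, 0, 0], 1.5],
    [[0, 0, 0], [0, 0, 0], 1.5],
    [[0, 0, 0], [0, 0, 0], 1.5]
  ]
}}

```text
clock: 6.93
tool_pos: [0.4451, -0.1688, 0.189]
eef_rot: [-0.0, 0.708, 0.001, 0.706]
contact_force: [0.0, -0.1, -1.6]
opening: 0.251
```

```bash
python3 -c "
from h import *
todo([.4413,-.2047,.127])"
```

```text
turn [ 0.12 -0.14 -0.04] shift cm [ 6.2  -3.6  -0.38] pos [ 0.4451 -0.1688  0.189 ] F [ 0.  -0.1 -1.6] open 2.21 t 6.9333
```

Call:
{"name": "drive_tool", "arguments": {
  "deltas": [
    [[0, 0, 0], [1, -1.2, -0.1], 1.5],
    [[0, 0, 0], [2, -1.2, -0.1], 1.5],
    [[0, 0, 0], [2, -1.2, -0.2], 1.5],
    [[0, 0, 0], [1, 0, 0], 1.5],
    [[0, 0, 0], [0, 0, 0], 1.5],
    [[0, 0, 0], [0, 0, 0], 1.5],
    [[0, 0, 0], [0, 0, 0], 1.5],
    [[0, 0, 0], [0, 0, 0], 1.5]
  ]
}}

```text
clock: 7.6
tool_pos: [0.4412, -0.2058, 0.1297]
eef_rot: [-0.0, 0.707, 0.0, 0.707]
contact_force: [0.0, -0.4, 0.1]
opening: 0.251
```

```bash
python3 -c "
from h import *
todo([.4413,-.2047,.106])
s=snap('side');u,v=proj(s,[.4413,-.2047,.09]).astype(int);print(u,v)
c=s['color'][v-50:v+50,u-70:u+70,::-1];cv2.imwrite('pics/c.png',cv2.resize(c,None,fx=5,fy=5,interpolation=2))"
```

```text
turn [ 0.04 -0.06  0.01] shift cm [2.37 0.11 0.01] pos [ 0.4412 -0.2058  0.1297] F [ 0.  -0.4  0.1] open 2.21 t 7.6
287 162
```

View pics/c.png

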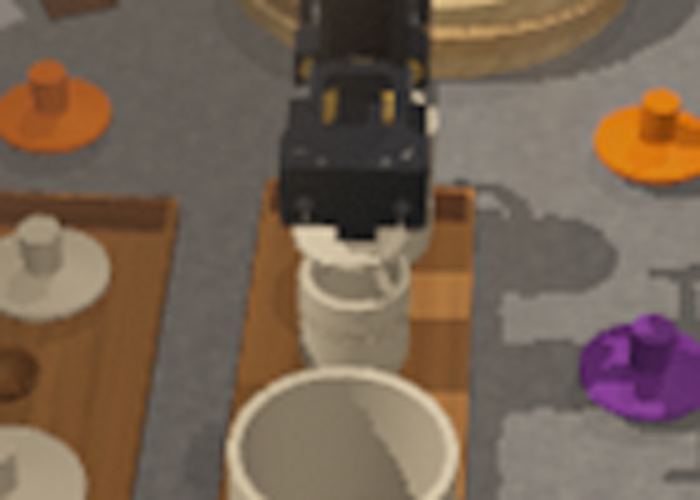

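Call:
{"name": "drive_tool", "arguments": {
  "deltas": [
    [[0, 0, 0], [0, 0.1, -0.2], 1.5],
    [[0, 0, 0], [0.5, 0, 0], 1.5],
    [[0, 0, 0], [0.5, 0, 0], 1.5],
    [[0, 0, 0], [0.5, 0, 0], 1.5],
    [[0, 0, 0], [0.4, 0, 0], 1.5],
    [[0, 0, 0], [0.2, 0, 0], 1.5],
    [[0, 0, 0], [0, 0, 0], 1.5],
    [[0, 0, 0], [0, 0, 0], 1.5],
    [[0, 0, 0], [0, 0, 0], 1.5]
  ]
}}

```text
clock: 8.4
tool_pos: [0.4386, -0.205, 0.1081]
eef_rot: [0.0, 0.708, -0.0, 0.706]
contact_force: [-0.0, 0.0, 0.3]
opening: 0.254
```

```bash
python3 -c "
from h import *
todo([.4393,-.2047,.106])
s=snap('side')
c=s['color'][112:212,217:357,::-1];cv2.imwrite('pics/d.png',cv2.resize(c,None,fx=5,fy=5,interpolation=2))"
```

```text
turn [-0.   -0.14 -0.  ] shift cm [0.21 0.03 0.08] pos [ 0.4386 -0.205   0.1081] F [-0.   0.   0.3] open 2.24 t 8.4
```

View pics/d.png

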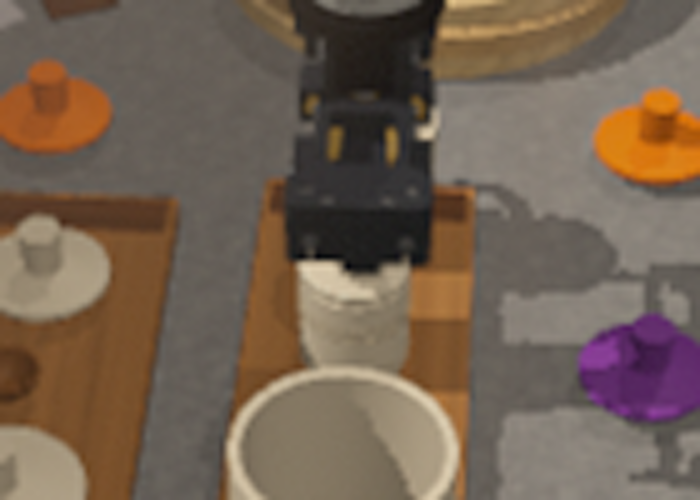

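Call:
{"name": "drive_tool", "arguments": {
  "deltas": [
    [[0, 0, 0], [0.2, 0, 0], 1.5],
    [[0, 0, 0], [0.1, 0, 0], 1.5],
    [[0, 0, 0], [0, 0, 0], 1.5],
    [[0, 0, 0], [0, 0, 0], 1.5],
    [[0, 0, 0], [0, 0, 0], 1.5]
  ]
}}

```text
clock: 8.87
tool_pos: [0.4387, -0.2051, 0.1058]
eef_rot: [-0.0, 0.708, -0.0, 0.707]
contact_force: [-1.1, 0.4, 7.4]
opening: 0.251
```

Call:
{"name": "drive_tool", "arguments": {
  "deltas": [
    [[0, 0, 0], [0, 0, 0], 2.6],
    [[0, 0, 0], [0, 0, 0], 3.2],
    [[0, 0, 0], [0, 0, 0], 4.0],
    [[0, 0, 0], [0, 0, 0], 4.6],
    [[0, 0, 0], [-0.5, 0, 0], 4.6],
    [[0, 0, 0], [-2, 0, 0], 4.6],
    [[0, 0, 0], [-3, 0, 0], 4.6],
    [[0, 0, 0], [-2, 0, 1], 4.6],
    [[0, 0, 0], [0, -0.5, 2], 4.6],
    [[0, 0, 0], [0, -0.5, 2], 4.6],
    [[0, 0, 0], [0, -0.5, 2], 4.6],
    [[0, 0, 0], [0, -0.5, 2], 4.6]
  ]
}}

```text
clock: 9.87
tool_pos: [0.5293, -0.2254, 0.1805]
eef_rot: [0.0, 0.708, -0.0, 0.706]
contact_force: [-0.3, -0.8, -0.6]
opening: 0.522
```

Call:
{"name": "drive_tool", "arguments": {
  "deltas": [
    [[0, 0, 0], [0, -0.5, 2], 4.6],
    [[0, 0, 0], [0, -0.5, 2], 4.6],
    [[0, 0, 0], [0, -0.5, 2], 4.6],
    [[0, 0, 0], [0, -0.5, 2], 4.6],
    [[0, 0, 0], [2, -0.5, 1.3], 4.6],
    [[0, 0, 0], [3, 0, 0], 4.6],
    [[0, 0, 0], [3, 0, 0], 4.6],
    [[0, 0, 0], [0, 0, 0], 4.6],
    [[0, 0, 0], [0, 0, 0], 4.6],
    [[0, 0, 0], [0, 0, 0], 4.6],
    [[0, 0, 0], [0, 0, 0], 4.6]
  ]
}}

```text
clock: 10.78
tool_pos: [0.6228, -0.2503, 0.102]
eef_rot: [-0.0, 0.707, -0.0, 0.707]
contact_force: [-0.0, -1.1, 0.2]
opening: 0.524
```

```bash
python3 -c "
from h import *
todo([.6198,-.2505,.052])
s=snap('side')
c=s['color'][120:240,190:350,::-1];cv2.imwrite('pics/e.png',cv2.resize(c,None,fx=5,fy=5,interpolation=2))"
```

```text
turn [-0.02  0.05  0.05] shift cm [ 5.   -0.01 -0.31] pos [ 0.6228 -0.2503  0.102 ] F [-0.  -1.1  0.2] open 4.62 t 10.7833
```

View pics/e.png

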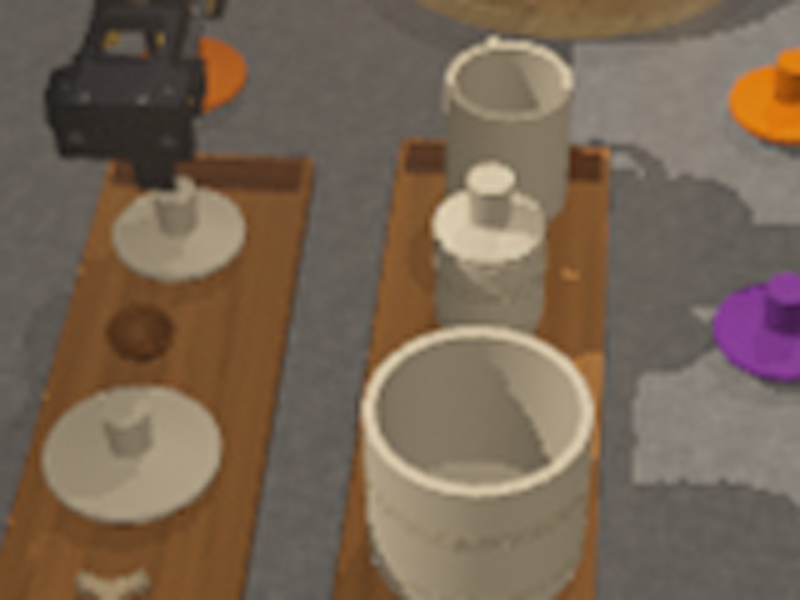

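Call:
{"name": "drive_tool", "arguments": {
  "deltas": [
    [[0, 0, 0], [1, 0, -0.2], 4.6],
    [[0, 0, 0], [1.5, 0, 0], 4.6],
    [[0, 0, 0], [1.5, 0, 0], 4.6],
    [[0, 0, 0], [1.0, 0, 0], 4.6],
    [[0, 0, 0], [0, 0, 0], 4.6],
    [[0, 0, 0], [0, 0, 0], 4.6],
    [[0, 0, 0], [0, 0, 0], 4.6]
  ]
}}

```text
clock: 11.42
tool_pos: [0.6188, -0.2498, 0.0484]
eef_rot: [0.0, 0.709, 0.0, 0.706]
contact_force: [0.9, 0.1, 0.7]
opening: 0.521
```

```bash
python3 -c "
from h import *
todo([.6205,-.2505,.052])
s=snap('side');print(proj(s,[.6228,-.25,.102]),proj(s,[.6198,-.25,.052]))"
```

```text
turn [-0.   -0.23 -0.03] shift cm [-0.36 -0.07  0.17] pos [ 0.6188 -0.2498  0.0484] F [0.9 0.1 0.7] open 4.59 t 11.4167
[222.43228987 146.33859268] [225.43144418 160.31609539]
```

Call:
{"name": "drive_tool", "arguments": {
  "deltas": [
    [[0, 0, 0], [-0.3, 0, 0.1], 4.6],
    [[0, 0, 0], [0, 0, 0], 4.6],
    [[0, 0, 0], [0, 0, 0], 1.5],
    [[0, 0, 0], [0, 0, 0], 1.5],
    [[0, 0, 0], [0, 0, 0], 1.5],
    [[0, 0, 0], [0, 0, 0], 1.5],
    [[0, 0, 0], [0, 0, 0], 1.5],
    [[0, 0, 0], [0, 0, 0], 1.5],
    [[0, 0, 0], [0, 0, 0], 1.5]
  ]
}}

```text
clock: 12.22
tool_pos: [0.6203, -0.2502, 0.0526]
eef_rot: [0.0, 0.708, -0.0, 0.706]
contact_force: [-0.3, -0.9, -0.5]
opening: 0.248
```

```bash
python3 -c "
from h import *
todo([.4495,.2825,.20])"
```

```text
turn [-0.01 -0.15  0.01] shift cm [-14.7   53.26 -17.13] pos [ 0.6203 -0.2502  0.0526] F [-0.3 -0.9 -0.5] open 2.19 t 12.2167
```

Call:
{"name": "drive_tool", "arguments": {
  "deltas": [
    [[0, 0, 0], [-0.5, 0, 0], 1.5],
    [[0, 0, 0], [-1.5, 0, 0], 1.5],
    [[0, 0, 0], [-2.5, 0, 0], 1.5],
    [[0, 0, 0], [-3, 0, 0], 1.5],
    [[0, 0, 0], [-3, 1, -0.3], 1.5],
    [[0, 0, 0], [-2.5, 2, -0.6], 1.5],
    [[0, 0, 0], [-1.5, 2, -0.6], 1.5],
    [[0, 0, 0], [0, 2, -0.6], 1.5],
    [[0, 0, 0], [0, 2, -0.6], 1.5],
    [[0, 0, 0], [0, 2, -0.6], 1.5],
    [[0, 0, 0], [0, 2, -0.6], 1.5],
    [[0, 0, 0], [0, 2, -0.6], 1.5]
  ]
}}

```text
clock: 13.22
tool_pos: [0.5755, -0.099, 0.1992]
eef_rot: [-0.0, 0.708, -0.0, 0.707]
contact_force: [0.2, 0.5, -1.3]
opening: 0.257
```

Call:
{"name": "drive_tool", "arguments": {
  "deltas": [
    [[0, 0, 0], [0, 2.2, -0.7], 1.5],
    [[0, 0, 0], [0, 2.2, -0.7], 1.5],
    [[0, 0, 0], [0, 2.2, -0.7], 1.5],
    [[0, 0, 0], [0, 2.2, -0.7], 1.5],
    [[0, 0, 0], [0, 2.2, -0.7], 1.5],
    [[0, 0, 0], [0, 2.2, -0.7], 1.5],
    [[0, 0, 0], [0, 2.2, -0.7], 1.5],
    [[0, 0, 0], [0, 2.2, -0.7], 1.5],
    [[0, 0, 0], [0, 2.2, -0.7], 1.5],
    [[0, 0, 0], [0, 2.2, -0.7], 1.5],
    [[0, 0, 0], [0, 2.2, -0.7], 1.5],
    [[0, 0, 0], [0, 2.2, -0.7], 1.5]
  ]
}}

```text
clock: 14.22
tool_pos: [0.4915, 0.1653, 0.1993]
eef_rot: [0.0, 0.708, 0.0, 0.707]
contact_force: [-0.2, -0.0, -0.5]
opening: 0.253
```

Call:
{"name": "drive_tool", "arguments": {
  "deltas": [
    [[0, 0, 0], [0, 2.2, -0.7], 1.5],
    [[0, 0, 0], [0, 2.2, -0.7], 1.5],
    [[0, 0, 0], [0, 2.2, -0.7], 1.5],
    [[0, 0, 0], [0, 2.2, -0.7], 1.5],
    [[0, 0, 0], [0, 1, -0.5], 1.5],
    [[0, 0, 0], [0, 0, 0], 1.5],
    [[0, 0, 0], [0, 0, 0], 1.5],
    [[0, 0, 0], [0, 0, 0], 1.5],
    [[0, 0, 0], [0, 0, 0], 1.5],
    [[0, 0, 0], [0, 0, 0], 1.5]
  ]
}}

```text
clock: 15.05
tool_pos: [0.4594, 0.2603, 0.1981]
eef_rot: [0.001, 0.708, -0.001, 0.706]
contact_force: [0.0, 0.1, -0.9]
opening: 0.249
```

```bash
python3 -c "
from h import *
todo([.4495,.2825,.14])"
```

```text
turn [-0.15 -0.14  0.05] shift cm [ 5.81  2.22 -0.98] pos [0.4594 0.2603 0.1981] F [ 0.   0.1 -0.9] open 2.19 t 15.05
```

Call:
{"name": "drive_tool", "arguments": {
  "deltas": [
    [[0, 0, 0], [0, 1.1, -0.5], 1.5],
    [[0, 0, 0], [1, 1.1, -0.5], 1.5],
    [[0, 0, 0], [2, 0, 0], 1.5],
    [[0, 0, 0], [2, 0, 0], 1.5],
    [[0, 0, 0], [0.8, 0, 0], 1.5],
    [[0, 0, 0], [0, 0, 0], 1.5],
    [[0, 0, 0], [0, 0, 0], 1.5],
    [[0, 0, 0], [0, 0, 0], 1.5]
  ]
}}

```text
clock: 15.72
tool_pos: [0.4491, 0.2845, 0.1409]
eef_rot: [0.001, 0.708, 0.0, 0.707]
contact_force: [-0.3, 0.8, -1.6]
opening: 0.257
```

```bash
python3 -c "
from h import *
todo([.4495,.2825,.1186])
s=snap('side');u,v=proj(s,[.45,.2825,.1]).astype(int);print(u,v)
c=s['color'][v-55:v+55,u-70:u+70,::-1];cv2.imwrite('pics/f.png',cv2.resize(c,None,fx=5,fy=5,interpolation=2))"
```

```text
turn [-0.02 -0.08 -0.06] shift cm [ 2.23 -0.2   0.04] pos [0.4491 0.2845 0.1409] F [-0.3  0.8 -1.6] open 2.26 t 15.7167
273 337
```

View pics/f.png

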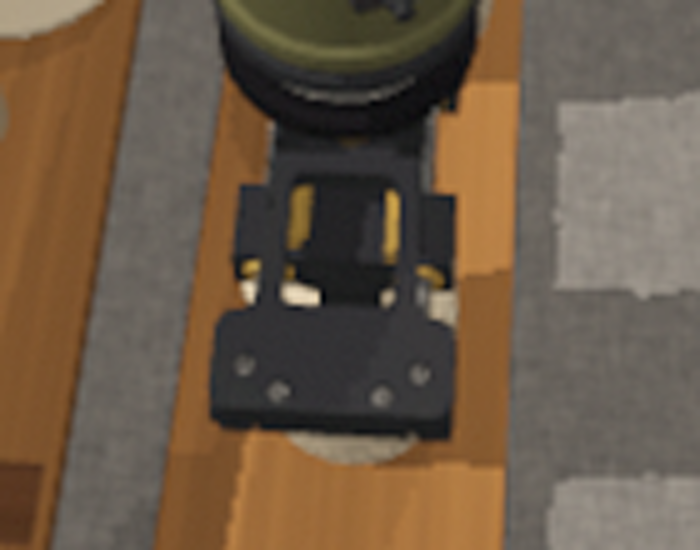

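Call:
{"name": "drive_tool", "arguments": {
  "deltas": [
    [[0, 0, 0], [0.5, -0.2, 0], 1.5],
    [[0, 0, 0], [0.5, 0, 0], 1.5],
    [[0, 0, 0], [0.5, 0, 0], 1.5],
    [[0, 0, 0], [0.3, 0, 0], 1.5],
    [[0, 0, 0], [0.2, 0, 0], 1.5],
    [[0, 0, 0], [0, 0, 0], 1.5],
    [[0, 0, 0], [0, 0, 0], 1.5],
    [[0, 0, 0], [0, 0, 0], 1.5]
  ]
}}

```text
clock: 16.43
tool_pos: [0.4486, 0.2821, 0.1202]
eef_rot: [0.0, 0.708, 0.0, 0.706]
contact_force: [-0.8, -0.7, -1.2]
opening: 0.253
```

Call:
{"name": "drive_tool", "arguments": {
  "deltas": [
    [[0, 0, 0], [0.2, 0, 0], 1.5],
    [[0, 0, 0], [0.1, 0, 0], 1.5],
    [[0, 0, 0], [0, 0, 0], 1.5],
    [[0, 0, 0], [0, 0, 0], 1.5],
    [[0, 0, 0], [0, 0, 0], 1.5]
  ]
}}

```text
clock: 16.85
tool_pos: [0.4489, 0.2823, 0.1185]
eef_rot: [0.0, 0.707, 0.0, 0.707]
contact_force: [-2.1, -0.9, 11.0]
opening: 0.253
```

Call:
{"name": "drive_tool", "arguments": {
  "deltas": [
    [[0, 0, 0], [0, 0, 0], 2.6],
    [[0, 0, 0], [0, 0, 0], 3.2],
    [[0, 0, 0], [0, 0, 0], 4.0],
    [[0, 0, 0], [0, 0, 0], 4.6],
    [[0, 0, 0], [-0.5, 0, 0], 4.6],
    [[0, 0, 0], [-2, 0, 0], 4.6],
    [[0, 0, 0], [-3, 0, 0], 4.6],
    [[0, 0, 0], [-1, -1, 1], 4.6],
    [[0, 0, 0], [0, -2, 1.7], 4.6],
    [[0, 0, 0], [0, -2, 1.7], 4.6],
    [[0, 0, 0], [0, -2, 1.7], 4.6],
    [[0, 0, 0], [0, -2, 1.7], 4.6]
  ]
}}

```text
clock: 17.85
tool_pos: [0.5274, 0.1909, 0.1823]
eef_rot: [0.0, 0.708, 0.0, 0.706]
contact_force: [0.2, 1.1, 0.4]
opening: 0.521
```

Call:
{"name": "drive_tool", "arguments": {
  "deltas": [
    [[0, 0, 0], [0, -2, 1.7], 4.6],
    [[0, 0, 0], [0, -2, 1.7], 4.6],
    [[0, 0, 0], [0, -2, 1.7], 4.6],
    [[0, 0, 0], [1, -2, 1.7], 4.6],
    [[0, 0, 0], [2, -1.7, 1.7], 4.6],
    [[0, 0, 0], [2, 0, 0], 4.6],
    [[0, 0, 0], [2, 0, 0], 4.6],
    [[0, 0, 0], [1, 0, 0], 4.6],
    [[0, 0, 0], [0, 0, 0], 4.6],
    [[0, 0, 0], [0, 0, 0], 4.6],
    [[0, 0, 0], [0, 0, 0], 4.6]
  ]
}}

```text
clock: 18.77
tool_pos: [0.6121, 0.0956, 0.1029]
eef_rot: [0.0, 0.707, 0.0, 0.707]
contact_force: [0.7, -0.8, 0.3]
opening: 0.527
```

```bash
python3 -c "
from h import *
todo([.6131,.095,.052])
s=snap('side')
c=s['color'][200:400,150:350,::-1];cv2.imwrite('pics/g.png',cv2.resize(c,None,fx=3,fy=3,interpolation=2))"
```

```text
turn [ 0.03 -0.05 -0.04] shift cm [ 5.09 -0.07  0.1 ] pos [0.6121 0.0956 0.1029] F [ 0.7 -0.8  0.3] open 4.65 t 18.7667
```

View pics/g.png

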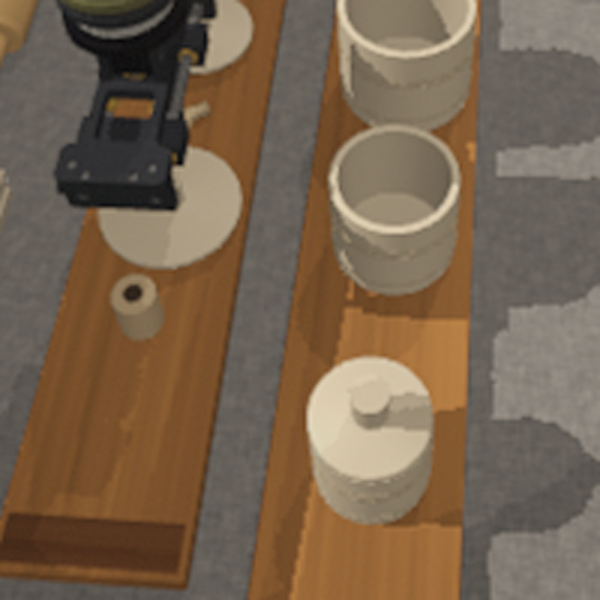

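Call:
{"name": "drive_tool", "arguments": {
  "deltas": [
    [[0, 0, 0], [1, 0, 0.1], 4.6],
    [[0, 0, 0], [1.5, 0, 0], 4.6],
    [[0, 0, 0], [1.5, 0, 0], 4.6],
    [[0, 0, 0], [0.7, 0, 0], 4.6],
    [[0, 0, 0], [0, 0, 0], 4.6],
    [[0, 0, 0], [0, 0, 0], 4.6],
    [[0, 0, 0], [0, 0, 0], 4.6],
    [[0, 0, 0], [0, 0, 0], 4.6]
  ]
}}

```text
clock: 19.48
tool_pos: [0.613, 0.0952, 0.0556]
eef_rot: [0.0, 0.707, 0.0, 0.707]
contact_force: [0.2, -0.3, 0.6]
opening: 0.522
```

```bash
python3 -c "
from h import *
todo([.6131,.095,.052])"
```

```text
turn [-0.01 -0.06 -0.03] shift cm [ 0.36 -0.02  0.01] pos [0.613  0.0952 0.0556] F [ 0.2 -0.3  0.6] open 4.6 t 19.4833
```

Call:
{"name": "drive_tool", "arguments": {
  "deltas": [
    [[0, 0, 0], [0.3, 0, 0], 4.6],
    [[0, 0, 0], [0, 0, 0], 4.6],
    [[0, 0, 0], [0, 0, 0], 1.5],
    [[0, 0, 0], [0, 0, 0], 1.5],
    [[0, 0, 0], [0, 0, 0], 1.5],
    [[0, 0, 0], [0, 0, 0], 1.5],
    [[0, 0, 0], [0, 0, 0], 1.5],
    [[0, 0, 0], [0, 0, 0], 1.5],
    [[0, 0, 0], [0, 0, 0], 1.5]
  ],
  "force": 35
}}

```text
clock: 20.23
tool_pos: [0.6124, 0.0951, 0.0517]
eef_rot: [0.0, 0.708, 0.0, 0.706]
contact_force: [-0.4, 0.5, 0.7]
opening: 0.252
```

Call:
{"name": "drive_tool", "arguments": {
  "deltas": [
    [[0, 0, 0], [-0.5, 0, 0], 1.5],
    [[0, 0, 0], [-1.5, 0, 0], 1.5],
    [[0, 0, 0], [-2.5, 0, 0], 1.5],
    [[0, 0, 0], [-3, 0, 0], 1.5],
    [[0, 0, 0], [-3, 0, 0], 1.5],
    [[0, 0, 0], [-2.5, -0.5, -0.7], 1.5],
    [[0, 0, 0], [-1, -1, -1.3], 1.5],
    [[0, 0, 0], [0, -1.5, -2], 1.5],
    [[0, 0, 0], [0, -1.5, -2], 1.5],
    [[0, 0, 0], [0, -1.5, -2], 1.5],
    [[0, 0, 0], [0, -1.5, -2], 1.5],
    [[0, 0, 0], [0, -1.5, -2], 1.5]
  ]
}}

```text
clock: 21.23
tool_pos: [0.4914, 0.0041, 0.1922]
eef_rot: [-0.0, 0.708, -0.0, 0.706]
contact_force: [0.4, 0.8, -1.1]
opening: 0.25
```

Call:
{"name": "drive_tool", "arguments": {
  "deltas": [
    [[0, 0, 0], [0, -1.5, -2], 1.5],
    [[0, 0, 0], [0, -1.5, -2], 1.5],
    [[0, 0, 0], [0, -1, -1], 1.5],
    [[0, 0, 0], [0, -0.5, -0.5], 1.5],
    [[0, 0, 0], [0, 0, 0], 1.5],
    [[0, 0, 0], [0, 0, 0], 1.5],
    [[0, 0, 0], [0, 0, 0], 1.5],
    [[0, 0, 0], [0, 0, 0], 1.5]
  ]
}}

```text
clock: 21.9
tool_pos: [0.4389, -0.039, 0.1922]
eef_rot: [-0.0, 0.708, 0.001, 0.707]
contact_force: [0.0, 0.9, -1.2]
opening: 0.25
```

```bash
python3 -c "
from h import *
todo([.440,-.0411,.165])"
```

```text
turn [ 0.07 -0.07 -0.05] shift cm [ 2.72 -0.21  0.11] pos [ 0.4389 -0.039   0.1922] F [ 0.   0.9 -1.2] open 2.2 t 21.9
```

Call:
{"name": "drive_tool", "arguments": {
  "deltas": [
    [[0, 0, 0], [0.5, -0.2, 0], 1.5],
    [[0, 0, 0], [1, 0, 0], 1.5],
    [[0, 0, 0], [1, 0, 0], 1.5],
    [[0, 0, 0], [0.5, 0, 0], 1.5],
    [[0, 0, 0], [0.5, 0, 0], 1.5],
    [[0, 0, 0], [0.5, 0, 0], 1.5],
    [[0, 0, 0], [0.3, 0, 0], 1.5],
    [[0, 0, 0], [0.2, 0, 0], 1.5],
    [[0, 0, 0], [0, 0, 0], 1.5],
    [[0, 0, 0], [0, 0, 0], 1.5],
    [[0, 0, 0], [0, 0, 0], 1.5]
  ]
}}

```text
clock: 22.82
tool_pos: [0.4378, -0.042, 0.1473]
eef_rot: [0.0, 0.708, -0.0, 0.706]
contact_force: [0.1, -0.6, -2.0]
opening: 0.25
```

```bash
python3 -c "
from h import *
todo([.4392,-.0411,.1417])"
```

```text
turn [-0.01 -0.12 -0.  ] shift cm [0.56 0.09 0.14] pos [ 0.4378 -0.042   0.1473] F [ 0.1 -0.6 -2. ] open 2.21 t 22.8167
```

Call:
{"name": "drive_tool", "arguments": {
  "deltas": [
    [[0, 0, 0], [0.1, 0.1, 0.1], 1.5],
    [[0, 0, 0], [0.2, 0, 0], 1.5],
    [[0, 0, 0], [0.2, 0, 0], 1.5],
    [[0, 0, 0], [0.1, 0, 0], 1.5],
    [[0, 0, 0], [0, 0, 0], 1.5],
    [[0, 0, 0], [0, 0, 0], 1.5],
    [[0, 0, 0], [0, 0, 0], 1.5]
  ]
}}

```text
clock: 23.4
tool_pos: [0.4387, -0.0409, 0.1416]
eef_rot: [-0.0, 0.708, -0.0, 0.706]
contact_force: [-1.3, -0.4, 6.9]
opening: 0.252
```

Call:
{"name": "drive_tool", "arguments": {
  "deltas": [
    [[0, 0, 0], [0, 0, 0], 2.6],
    [[0, 0, 0], [0, 0, 0], 3.2],
    [[0, 0, 0], [0, 0, 0], 4.0],
    [[0, 0, 0], [0, 0, 0], 4.6],
    [[0, 0, 0], [-0.5, 0, 0], 4.6],
    [[0, 0, 0], [-2, 0, 0], 4.6],
    [[0, 0, 0], [-3, 0, 0], 4.6],
    [[0, 0, 0], [-1, 0, 1], 4.6],
    [[0, 0, 0], [0, -0.5, 2], 4.6],
    [[0, 0, 0], [0, -0.5, 2], 4.6],
    [[0, 0, 0], [0, -0.5, 2], 4.6],
    [[0, 0, 0], [0, -0.5, 2], 4.6]
  ]
}}

```text
clock: 24.4
tool_pos: [0.5295, -0.0614, 0.2064]
eef_rot: [0.0, 0.708, -0.0, 0.706]
contact_force: [0.4, -0.1, -0.5]
opening: 0.524
```

Call:
{"name": "drive_tool", "arguments": {
  "deltas": [
    [[0, 0, 0], [0, -0.5, 2], 4.6],
    [[0, 0, 0], [0, -0.5, 2], 4.6],
    [[0, 0, 0], [0, -0.5, 2], 4.6],
    [[0, 0, 0], [1, -0.5, 2], 4.6],
    [[0, 0, 0], [3, 0, 1], 4.6],
    [[0, 0, 0], [3, 0, 0], 4.6],
    [[0, 0, 0], [2, 0, 0], 4.6],
    [[0, 0, 0], [1, 0, 0], 4.6],
    [[0, 0, 0], [0, 0, 0], 4.6],
    [[0, 0, 0], [0, 0, 0], 4.6],
    [[0, 0, 0], [0, 0, 0], 4.6]
  ]
}}

```text
clock: 25.32
tool_pos: [0.6195, -0.081, 0.1072]
eef_rot: [0.0, 0.707, -0.0, 0.707]
contact_force: [-0.3, -0.0, 0.7]
opening: 0.523
```

```bash
python3 -c "
from h import *
todo([.6195,-.0813,.052])
s=snap('side')
c=s['color'][120:300,150:350,::-1];cv2.imwrite('pics/i.png',cv2.resize(c,None,fx=3,fy=3,interpolation=2))"
```

```text
turn [-0.01 -0.   -0.01] shift cm [ 5.52 -0.03  0.  ] pos [ 0.6195 -0.081   0.1072] F [-0.3 -0.   0.7] open 4.61 t 25.3167
```

View pics/i.png

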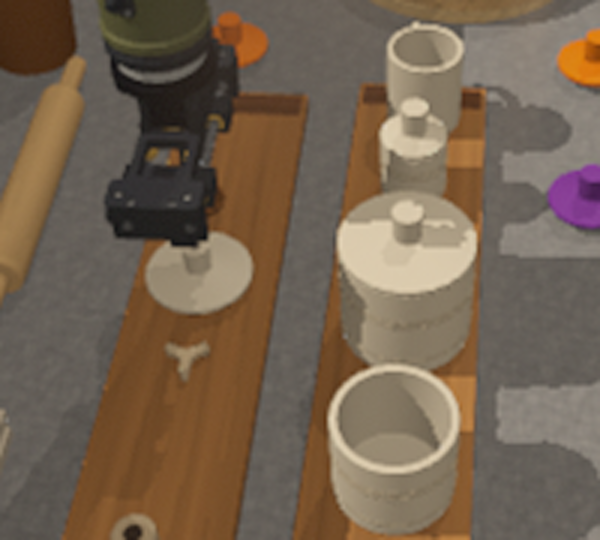

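Giant seated level (knob at 407,222 in the crop). Now the large lid.

Call:
{"name": "drive_tool", "arguments": {
  "deltas": [
    [[0, 0, 0], [1, 0, 0], 4.6],
    [[0, 0, 0], [1.5, 0, 0], 4.6],
    [[0, 0, 0], [1.5, 0, 0], 4.6],
    [[0, 0, 0], [1, 0, 0], 4.6],
    [[0, 0, 0], [0.4, 0, 0], 4.6],
    [[0, 0, 0], [0, 0, 0], 4.6],
    [[0, 0, 0], [0, 0, 0], 4.6],
    [[0, 0, 0], [0, 0, 0], 4.6]
  ]
}}

```text
clock: 26.03
tool_pos: [0.619, -0.081, 0.0524]
eef_rot: [0.0, 0.708, -0.0, 0.707]
contact_force: [0.7, -0.6, 0.2]
opening: 0.521
```

```bash
python3 -c "
from h import *
todo([.6195,-.0813,.052])"
```

```text
turn [-0.01 -0.07 -0.  ] shift cm [ 0.04 -0.03  0.05] pos [ 0.619  -0.081   0.0524] F [ 0.7 -0.6  0.2] open 4.59 t 26.0333
```

Call:
{"name": "drive_tool", "arguments": {
  "deltas": [
    [[0, 0, 0], [0, 0, 0], 1.5],
    [[0, 0, 0], [0, 0, 0], 1.5],
    [[0, 0, 0], [0, 0, 0], 1.5],
    [[0, 0, 0], [0, 0, 0], 1.5],
    [[0, 0, 0], [0, 0, 0], 1.5],
    [[0, 0, 0], [0, 0, 0], 1.5],
    [[0, 0, 0], [0, 0, 0], 1.5]
  ],
  "force": 35
}}

```text
clock: 26.62
tool_pos: [0.6185, -0.0811, 0.0519]
eef_rot: [0.0, 0.708, -0.0, 0.706]
contact_force: [0.1, -0.1, 3.7]
opening: 0.248
```

Call:
{"name": "drive_tool", "arguments": {
  "deltas": [
    [[0, 0, 0], [-0.5, 0, 0], 1.5],
    [[0, 0, 0], [-1.5, 0, 0], 1.5],
    [[0, 0, 0], [-2.5, 0, 0], 1.5],
    [[0, 0, 0], [-3, 0, 0], 1.5],
    [[0, 0, 0], [-3, 0, 0], 1.5],
    [[0, 0, 0], [-3, 1, 0], 1.5],
    [[0, 0, 0], [-2, 2, -1], 1.5],
    [[0, 0, 0], [0, 2, -1.8], 1.5],
    [[0, 0, 0], [0, 2, -1.8], 1.5],
    [[0, 0, 0], [0, 2, -1.8], 1.5],
    [[0, 0, 0], [0, 2, -1.8], 1.5],
    [[0, 0, 0], [0, 2, -1.8], 1.5]
  ]
}}

```text
clock: 27.62
tool_pos: [0.5175, 0.0497, 0.207]
eef_rot: [0.0, 0.708, -0.0, 0.706]
contact_force: [-0.2, 1.2, -1.1]
opening: 0.25
```

Call:
{"name": "drive_tool", "arguments": {
  "deltas": [
    [[0, 0, 0], [0, 2, -1.8], 1.5],
    [[0, 0, 0], [0, 2, -1.8], 1.5],
    [[0, 0, 0], [0, 1.3, -1.8], 1.5],
    [[0, 0, 0], [0, 1, -1.5], 1.5],
    [[0, 0, 0], [0, 0, -0.8], 1.5],
    [[0, 0, 0], [0, 0, 0], 1.5],
    [[0, 0, 0], [0, 0, 0], 1.5],
    [[0, 0, 0], [0, 0, 0], 1.5],
    [[0, 0, 0], [0, 0, 0], 1.5]
  ]
}}

```text
clock: 28.37
tool_pos: [0.4429, 0.1111, 0.2071]
eef_rot: [0.001, 0.708, -0.001, 0.706]
contact_force: [-0.6, 0.5, -1.3]
opening: 0.248
```

```bash
python3 -c "
from h import *
todo([.4417,.1124,.1305])"
```

```text
turn [-0.14 -0.1  -0.  ] shift cm [ 7.66  0.13 -0.11] pos [0.4429 0.1111 0.2071] F [-0.6  0.5 -1.3] open 2.19 t 28.3667
```

Call:
{"name": "drive_tool", "arguments": {
  "deltas": [
    [[0, 0, 0], [1, 0.1, -0.1], 1.5],
    [[0, 0, 0], [2, 0, 0], 1.5],
    [[0, 0, 0], [1.5, 0, 0], 1.5],
    [[0, 0, 0], [0.8, 0, 0], 1.5],
    [[0, 0, 0], [0.5, 0, 0], 1.5],
    [[0, 0, 0], [0.5, 0, 0], 1.5],
    [[0, 0, 0], [0.3, 0, 0], 1.5],
    [[0, 0, 0], [0.2, 0, 0], 1.5],
    [[0, 0, 0], [0.2, 0, 0], 1.5],
    [[0, 0, 0], [0, 0, 0], 1.5],
    [[0, 0, 0], [0, 0, 0], 1.5],
    [[0, 0, 0], [0, 0, 0], 1.5]
  ]
}}

```text
clock: 29.37
tool_pos: [0.4408, 0.1131, 0.1374]
eef_rot: [0.0, 0.708, 0.0, 0.706]
contact_force: [-0.2, -0.3, -1.4]
opening: 0.252
```

```bash
python3 -c "
from h import *
todo([.4417,.1124,.130])"
```

```text
turn [-0.01 -0.11 -0.02] shift cm [ 0.74 -0.07  0.09] pos [0.4408 0.1131 0.1374] F [-0.2 -0.3 -1.4] open 2.22 t 29.3667
```

Call:
{"name": "drive_tool", "arguments": {
  "deltas": [
    [[0, 0, 0], [0.2, -0.1, 0.1], 1.5],
    [[0, 0, 0], [0.2, 0, 0], 1.5],
    [[0, 0, 0], [0.2, 0, 0], 1.5],
    [[0, 0, 0], [0.2, 0, 0], 1.5],
    [[0, 0, 0], [0, 0, 0], 1.5],
    [[0, 0, 0], [0, 0, 0], 1.5],
    [[0, 0, 0], [0, 0, 0], 1.5]
  ]
}}

```text
clock: 29.95
tool_pos: [0.4416, 0.1119, 0.1298]
eef_rot: [-0.0, 0.708, -0.0, 0.706]
contact_force: [-1.6, -0.3, 10.2]
opening: 0.251
```

Seated. Release and retreat clear.

Call:
{"name": "drive_tool", "arguments": {
  "deltas": [
    [[0, 0, 0], [0, 0, 0], 2.6],
    [[0, 0, 0], [0, 0, 0], 3.2],
    [[0, 0, 0], [0, 0, 0], 4.0],
    [[0, 0, 0], [0, 0, 0], 4.6],
    [[0, 0, 0], [-0.5, 0, 0], 4.6],
    [[0, 0, 0], [-2, 0, 0], 4.6],
    [[0, 0, 0], [-3, 0, 0], 4.6],
    [[0, 0, 0], [-3, 0, 0], 4.6],
    [[0, 0, 0], [-3, 1, 0], 4.6],
    [[0, 0, 0], [-1, 3, 0], 4.6],
    [[0, 0, 0], [0, 3, 0], 4.6],
    [[0, 0, 0], [0, 3, 0], 4.6]
  ]
}}

```text
clock: 30.95
tool_pos: [0.4424, 0.2129, 0.2556]
eef_rot: [0.001, 0.707, -0.0, 0.707]
contact_force: [0.2, 0.5, -0.6]
opening: 0.523
```

Call:
{"name": "drive_tool", "arguments": {
  "deltas": [
    [[0, 0, 0], [0, 3, 0], 4.6],
    [[0, 0, 0], [0, 3, 0], 4.6],
    [[0, 0, 0], [0, 3, 0], 4.6],
    [[0, 0, 0], [0, 3, 0], 4.6],
    [[0, 0, 0], [0, 3, 0], 4.6],
    [[0, 0, 0], [0, 3, 0], 4.6],
    [[0, 0, 0], [0, 3, 0], 4.6],
    [[0, 0, 0], [0, 2, 0], 4.6],
    [[0, 0, 0], [0, 1, 0], 4.6],
    [[0, 0, 0], [0, 0, 0], 4.6],
    [[0, 0, 0], [0, 0, 0], 4.6],
    [[0, 0, 0], [0, 0, 0], 4.6]
  ]
}}

```text
clock: 31.95
tool_pos: [0.4426, 0.4497, 0.254]
eef_rot: [-0.0, 0.708, -0.001, 0.706]
contact_force: [0.7, 0.4, 0.1]
opening: 0.522
```

```bash
python3 - <<'E'
from h import *
s=snap('side');t=snap('top')
a=cv2.resize(s['color'][110:400,170:370,::-1],None,fx=2,fy=2,interpolation=2)
b=cv2.resize(t['color'][130:250,80:400,::-1],None,fx=1.25,fy=1.25,interpolation=2)
o=np.zeros((580,800,3),np.uint8);o[:a.shape[0],:400]=a;o[:b.shape[0],400:]=b
cv2.imwrite('pics/j.png',o);todo([0,0,0])
# lid plate edges on top view: fit plate circle at seated height
K=4
hs=cv2.cvtColor(cv2.resize(t["color"],None,fx=K,fy=K,interpolation=2),cv2.COLOR_RGB2HSV);S=hs[...,1].astype(float)-hs[...,2]
J=dict(small=(.4413,-.2047,.092,.030),medium=(.4501,.2825,.104,.038),large=(.444,.1124,.116,.046),giant=(.4417,-.0411,.128,.054))
for n,(x,y,z,R) in J.items():
    c=np.array([x,y]);away=np.arctan2(y+.0735,x-.223)
    for it in range(4):
        P=[]
        for q in away+np.linspace(-1.7,1.7,60):
            rr=np.arange(R-.006,R+.006,.0004)
            px=[(proj(t,[c[0]+k*np.cos(q),c[1]+k*np.sin(q),z])+.5)*K-.5 for k in rr]
            g=np.clip(np.gradient(cv2.GaussianBlur(np.array([S[int(round(v)),int(round(u))] for u,v in px])[None],(5,1),0)[0]),0,None);g[g<g.max()/2]=0
            P.append(c+np.array([np.cos(q),np.sin(q)])*(g@rr/g.sum()))
        P=np.array(P);c,rad=circ(P);e=abs(np.hypot(*(P-c).T)-rad);c,rad=circ(P[e<=np.percentile(e,75)])
    print(n,"lid-jar mm",((c-[x,y])*1000).round(1),rad.round(4),e.mean().round(4))
E
```

```text
turn [-0.13 -0.13  0.09] shift cm [ 25.59 -45.06 -44.11] pos [0.4427 0.4499 0.2542] F [-0.7  0.1  0.1] open 4.59 t 32.05
small lid-jar mm [-0.2  0. ] 0.0304 0.0002
medium lid-jar mm [-0.4 -2.3] 0.0385 0.0002
large lid-jar mm [-0.2 -1.6] 0.0465 0.0002
giant lid-jar mm [-1.3 -0.1] 0.0544 0.0003
```

View pics/j.png

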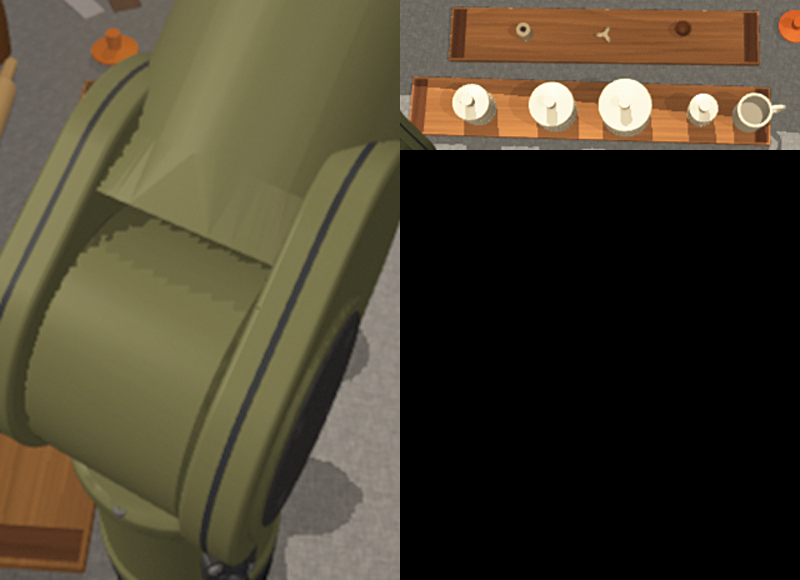

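```bash
python3 -c "
from plant import r
print(r.finish_job())"
```

```text
the job is handed in; nothing more can be done
None
```

All four lids are on their own jars and released, and the job is handed in after about 32 s on the robot's clock.

- **Centring:** the last top view puts each lid within about 2.5 mm of where its jar stood at the start: small 0.2 mm, medium 2.3, large 1.6, giant 1.3. The plate radii fit at the seated heights.
- **Seating:** each lid met the rim at its expected height, pressing with 7–11 N. Side views showed small, medium and giant sitting level. The arm blocked the side view of the large lid, so it rests on the top view, the contact height and the force.
- **Mug and kiln post:** both stand upright in the last top view, and nothing was seen to have moved. I did not measure their positions again.
- **Disagreement:** the small lid looked about 3 mm off in the side view before placing. I moved it back 2 mm and carried about that correction to the other three; the final check agrees with it.

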